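Hold the tea caddy's sprung lock open

ROBOT

A 7-joint arm with a two-finger parallel gripper is mounted at the origin on the work surface. World frame = base frame: x ahead of the robot, y to its left, z up, the work surface at z = 0. Lengths are in m, angles in rad, forces in N, time in s.
With the tool pointing down it reaches from about 0.4 to 0.85 m from the base axis. Payload 6.9 kg.
Tool frame: the origin (TCP) lies midway between the tips of the shut fingers; the grasp point (between the pads) lies behind it (ctrl.pinch_z is the z of the grasp point in the tool frame, in m); z points along the fingers, y is the direction in which the jaws open and shut (so a half turn about z gives the same grasp; the last joint's range is limited). The gripper opens to 85 mm and grips with 20 to 120 N. Pads are 22 mm wide; open, the fingers measure 114 mm over their backs; the gripper's body (76 mm by 85 mm) begins 54 mm behind the grasp point. The pads swing forward as they close: fully open they stand 13 mm farther back than shut.
Start: joints at [-1.089, 0.507, -0.238, 1.5, 0.126, 1.149, -0.155], TCP at [0.23, 0.581, 0.231] pointing down, gripper open.
Joint ranges: [-3.08, 3.08], [-0.24, 2.05], [-1.43, 1.35], [0, 2.5], [-1.52, 4.66], [0.17, 1.96], [-2.89, 2.89]. Speed limits (rad/s): [2.39, 2.39, 3.14, 3.14, 3.14, 3.14, 3.14].

INTERFACE

Orientations are given as a unit quaternion [w, x, y, z].
In Python, from station import ctrl, get_state, vision, ticket, models gives the robot as it stands. Calls block until the motion is done:
- ctrl.movep(position, orientation): joint-space move of the TCP to a pose.
- ctrl.movel(position, frame=None, max_speed=0.15): straight line of the TCP; frame=None keeps the orientation; max_speed is the mean speed in m/s.
- ctrl.set_joints(angles): joint-space move.
- ctrl.ungrasp() and ctrl.close_gripper(force=None): open the fingers fully, or close them until they stop; force is the grip in N (None keeps the last).
- ctrl.pause(seconds).
- ctrl.ik(position, orientation): joint angles nearest the present ones, or None.
- get_state(): the state.
- vision.grab_frame(name): name is "scene" or "top" or "wrist"; returns (picture, depth): 480x640x3 uint8, blue, green, red; 480x640 float32, m along the optical axis (not along the pixel's ray), 0 where there is no reading.
- vision.camera_info(name): a dict with "mtx" (3x3 intrinsics, pixels), "R" (3x3) and "t" (3): a world point X has camera coordinates R X + t; the wrist camera has in their place "hand_eye" (4x4, takes a point from camera to tool coordinates, whose origin is the TCP and whose axes are the flange's). Camera axes: x right, y down, z forward; pixel columns grow to the right and rows downward; lengths in m; the calibration is good to about 2 mm. A picture is of the moment at which its call begins: read the wrist's pose just before it. camera_info takes no time and is no camera call.
A pose or a line that the arm cannot do raises ctrl.Unreachable and nothing moves.
- ticket.close_job(): hands the job in, once; it reports no verdict.
Trained networks look in the newest picture that a camera, given by its name, has taken for a name from the list of things; names that differ only in an ending like _2 or _b are one class to them, and where a whole thing is asked for, a point or a joint stands for the part that bears it (a point fixed in the world has none). Each returns a list of dicts, best first, with "p" (0 to 1); they miss things now and then, are a little off and sometimes report something else, mostly with a low value. They report only what shows in the picture. A call takes as long as a camera call.
- models.recognise(camera, target): "point" ([column, row] in pixels, amid what is visible of it).
- models.masks_of(camera, target): "mask" (480x640 bool, what is visible of it) and "point" ([column, row] in pixels, amid what is visible of it).
The state is a dict: "time": time; "qpos": joint angles; "qd": joint speeds; "tau": joint torques, N m; "tcp_pos": TCP position; "eef_rot": TCP orientation; "contact_force": force on the tool from outside, world axes, zero at the start; "wrist_torque": the same for the moment, N m; "width": finger opening in m.
Only numpy, scipy, OpenCV 4.12 (cv2) and the standard library are available. Lean on these libraries where they do the work, as an engineer would, in place of code of your own. Each camera call takes 0.05 s, during which the arm holds its last target.

TASK

Take the key out of its wooden stand, put it into the lock on top of the tea caddy and push it fully home; the pins inside are sticky, so jiggle it past them rather than forcing it. Then turn it a quarter turn clockwise (seen from above) and finish while still gripping the key and holding it turned against the lock's spring, so that I can lift the lid. Leave the jam jar, cup, toast rack and side plate where they are.

Things in the scene. Friction and masses are not known exactly. Their poses are not given: they have to be found in the camera images.
- key_grip (a point): centre of the key's flat black head, 34 wide (x), 10 thick (y), 50 mm high; grasp it across the 10 mm. Loose, 60 g, at the start upright in the stand's slot, collar on the stand's top; lift it straight up 45 mm to clear. z up. Underside of the round steel collar (30 mm across, 4 thick) is 29 mm below this point. The key is the same after half a turn about z
- key_tip (a point): lower end of the key, 67 mm below key_grip, same axes: flat steel blade 18 wide (x) by 6 mm thick (y), 25 mm long, its end flat with edges rounded by 1.2 mm; above it a round neck 6 mm thick, 13 mm long, up to the collar
- stand: light wooden key stand, a fixed block 64 x 56 mm, 62 mm high, with a slot 21 mm (x) by 9 mm (y) in its top in which the key stands; origin at the centre of its underside, z up, the key's x is along its x
- lock_mouth (a point): middle of the keyway, level with the top of the dark steel lock plate (50 x 44, 5 mm high) on the caddy's lid; z up, x along the keyway. A 45 degree funnel, 31 x 20 mm (x, y) at this level, narrows over 5 mm to a fixed slot 21 x 10 mm, 6 mm deep; the plug is below. Fully home the collar sits on the lock plate (key_grip 29 mm above this point); the key can turn only within 2 mm of home
- plug (a joint): turn of the lock's plug, rad: 0 at rest, slot (20.5 x 9 mm) in line with the fixed slot; grows clockwise seen from above, stop at 1.6. A spring turns it back (0.02 Nm at rest, 0.15 at a quarter turn); the key has 0.16 rad play either way in it
- caddy: tea caddy, a fixed steel box 124 x 114 mm with a wooden lid, 95 mm high with the lock plate; origin at the centre of its underside, z up, the lock in the middle of its top
- jam_jar: glass jam jar, 68 mm across, 105 mm high, loose bystander; origin at the centre of its underside
- cup: stoneware cup, 76 mm across, 85 mm high, loose bystander; origin at the centre of its underside
- toast_rack: chrome wire toast rack 66 x 156 mm, 82 mm high, loose bystander behind the work; origin at the centre of its underside
- side_plate: melamine side plate 140 mm across, 18 mm high, loose bystander in front; origin at the centre of its underside
- upper_pin: upper of two small sprung sticky pins inside the plug's slot; origin at its middle, its flat top 18 mm below lock_mouth, at the +x end of the slot, standing out from its +y side so that it catches the blade's edge by about 0.6 mm. A straight push jams on it; twisting the key to and fro by 0.16 rad about its length and pushing on with about 6 N at each side lets the blade slip past (clockwise from above is the freeing side)
- lower_pin: lower pin, like the upper one but at the -x end and on the -y side of the slot, flat top 26 mm below lock_mouth; freed in the same way

How it is judged:
On the way, in this order (a step that is already met when the one before it is completed fails the run):
1. the key is lifted clear of its stand (z of key_grip in the frame of stand above 0.125 m and contact force between key and the fingers above 1 N), for 0.1 s.
2. the key is fully home in the lock, plug not yet turned (z of key_grip in the frame of lock_mouth below 0.032 m and horizontal distance between key_grip and lock_mouth below 0.006 m and value of joint plug below 0.3 rad), for 0.1 s.
3. the key has turned the plug a quarter turn (value of joint plug above 1.2 rad), for 0.3 s.
At the end, for the whole second after the job is handed in: the key is home in the lock (collar within 4 mm of the lock plate, within 6 mm of its middle, upright within 0.15 rad), the plug is turned past 1.2 rad, and the gripper still grips the key (more than 2 N) and holds it there (value of joint plug above 1.2 rad and z of key_grip in the frame of lock_mouth below 0.033 m and horizontal distance between key_grip and lock_mouth below 0.006 m and angle between key_grip's own z axis and vertical below 0.15 rad and contact force between key and the fingers above 2 N); the arm keeps its last pose, push and grip.
It fails at once if the lock is forced: the key pressed on a pin with more than 25 N (contact force between key and upper_pin above 25 N or contact force between key and lower_pin above 25 N).
It fails at once if a bystander is moved more than 30 mm or tipped (distance of any of jam_jar, cup, toast_rack, side_plate from where it was at the start of the episode above 0.03 m or angle between any of jam_jar, cup's own z axis and vertical above 0.5 rad).
It also fails if it takes over 48 s, if anything falls off the work surface, if the arm or the gripper's body presses on something with over 40 N, if the wrist force passes 120 N, or if a joint passes its speed limit or range.

## Working session

There is one attempt and no reset: what is moved stays moved. The work goes in short steps, each a Python script; the robot and the scene stay as the last script left them, time stands still between calls to the robot, and variables do not carry over. Pictures are saved under pics/ and viewed, and the job is handed in when it is done.

```bash
ls -la; mkdir -p pics; python3 - <<'E'
from station import ctrl,get_state,vision,ticket,models
import cv2,numpy as np
np.set_printoptions(precision=4,suppress=True)
print(get_state()); print(ctrl.pinch_z)
print([m for m in dir(ctrl) if m[0]!='_'])
for n in ("scene","top","wrist"):
    im,d=vision.grab_frame(n); cv2.imwrite(f"pics/{n}0.png",im); np.save(f"pics/{n}0d.npy",d)
    print(n,vision.camera_info(n))
E
```

```text
total 12
drwxr-xr-x  3 agent agent 4096 Dec  7 02:29 .
drwxr-xr-x 23 root  root  4096 Dec  7 02:29 ..
drwxr-xr-x  2 agent agent 4096 Dec  7 02:29 pics
{'time': 0.0, 'qpos': array([-1.0885,  0.5083, -0.2375,  1.5011,  0.1257,  1.1489, -0.1548]), 'qd': array([ 0.0001,  0.0001,  0.0005,  0.0002,  0.0023, -0.0006,  0.0005]), 'tau': array([ -0.001 , -62.0612,  -2.1869, -24.9657,   0.0127,   0.0121,
        -0.    ]), 'tcp_pos': array([0.2298, 0.5807, 0.2305]), 'eef_rot': array([-0.0001,  0.1873,  0.9823, -0.0008]), 'contact_force': array([ 0.2373,  0.014 , -1.075 ]), 'wrist_torque': array([-0.0357, -0.0314, -0.0107]), 'width': 0.08523222400353614}
-0.0187
['Unreachable', 'close_gripper', 'ik', 'movel', 'movep', 'pause', 'pinch_z', 'set_joints', 'ungrasp']
scene {'mtx': array([[479.4954,   0.    , 321.0607],
       [  0.    , 479.4954, 238.8701],
       [  0.    ,   0.    ,   1.    ]]), 'R': array([[-0.7745,  0.6322,  0.0204],
       [ 0.3714,  0.4807, -0.7944],
       [-0.512 , -0.6077, -0.6071]]), 't': array([ 0.445 , -0.1513,  1.3518])}
top {'mtx': array([[472.9301,   0.    , 324.5906],
       [  0.    , 472.9301, 247.3654],
       [  0.    ,   0.    ,   1.    ]]), 'R': array([[ 0.0225, -0.9992,  0.0342],
       [-0.9886, -0.0273, -0.1478],
       [ 0.1487, -0.0305, -0.9884]]), 't': array([-0.033 ,  0.5953,  0.8261])}
wrist {'mtx': array([[330.798 ,   0.    , 320.7455],
       [  0.    , 330.798 , 239.8495],
       [  0.    ,   0.    ,   1.    ]]), 'hand_eye': array([[-0.    , -0.9485, -0.3167,  0.0818],
       [ 1.    ,  0.    , -0.0001, -0.0005],
       [ 0.0001, -0.3167,  0.9485, -0.1415],
       [ 0.    ,  0.    ,  0.    ,  1.    ]])}
```

View pics/scene0.png

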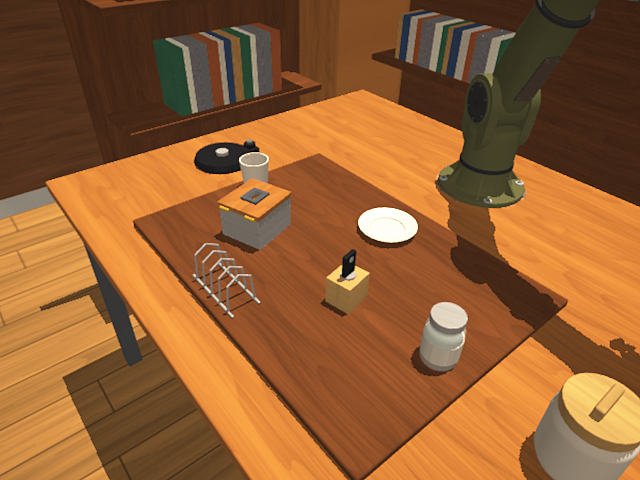

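View pics/top0.png

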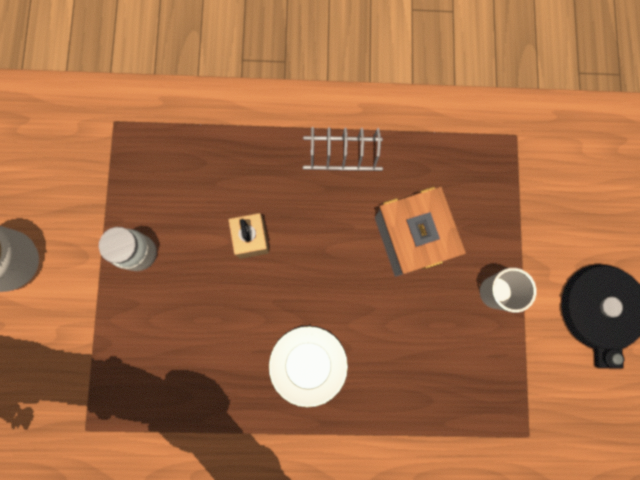

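View pics/wrist0.png

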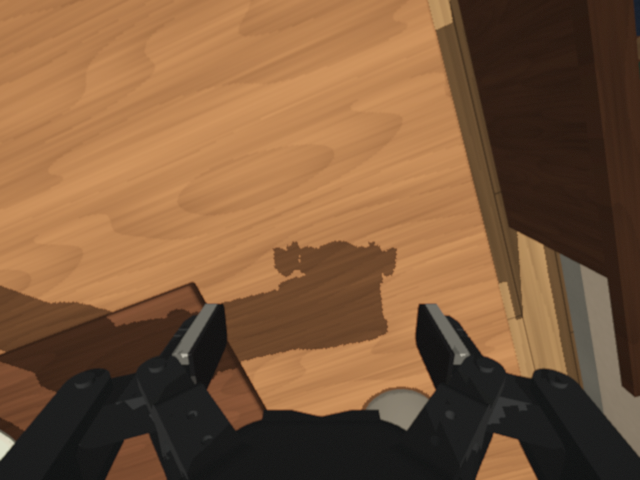

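The scene view shows the stand with the key at (348,280) and the caddy at (255,210). The top view shows the key at (248,232) and the caddy lock at (423,229), with the caddy yawed about 15-20°. Next I'll get coarse positions.

```bash
cat > h.py <<'E'
from station import ctrl,get_state,vision,ticket,models
import cv2,numpy as np
from scipy.spatial.transform import Rotation as Rn
np.set_printoptions(precision=4,suppress=True)
def q2R(q): return Rn.from_quat([q[1],q[2],q[3],q[0]]).as_matrix()
def R2q(R):
    a=Rn.from_matrix(R).as_quat(); return np.array([a[3],a[0],a[1],a[2]])
def down(yaw):  # tool z down, tool y axis at heading yaw (rad from world x)
    y=np.array([np.cos(yaw),np.sin(yaw),0]); z=np.array([0,0,-1.]); x=np.cross(y,z)
    return R2q(np.stack([x,y,z],1))
def campose(name,st=None):
    ci=vision.camera_info(name)
    if name!='wrist': return ci['mtx'],ci['R'],ci['t']
    st=st or get_state(); T=np.eye(4);T[:3,:3]=q2R(st['eef_rot']);T[:3,3]=st['tcp_pos']
    W=np.linalg.inv(T@ci['hand_eye']); return ci['mtx'],W[:3,:3],W[:3,3]
def ray(px,cam):
    K,R,t=cam; d=R.T@np.linalg.solve(K,[px[0],px[1],1]); return -R.T@t,d
def onz(px,z,cam):
    c,d=ray(px,cam); return c+d*(z-c[2])/d[2]
def proj(X,cam):
    K,R,t=cam; p=K@(R@np.asarray(X,float)+t); return p[:2]/p[2]
def cloud(d,cam):
    K,R,t=cam; v,u=np.mgrid[:480,:640]; P=np.stack([(u-K[0,2])/K[0,0]*d,(v-K[1,2])/K[1,1]*d,d],-1)
    return (P-t)@R
def tri(pts,cams):
    A=np.zeros((3,3));b=np.zeros(3);L=[]
    for p,c in zip(pts,cams):
        o,d=ray(p,c);d=d/np.linalg.norm(d);M=np.eye(3)-np.outer(d,d);A+=M;b+=M@o;L.append((o,M))
    X=np.linalg.solve(A,b); return X,[np.linalg.norm(M@(X-o)) for o,M in L]
def cap(name,file=None):
    st=get_state(); im,d=vision.grab_frame(name)
    if file: cv2.imwrite('pics/'+file+'.png',im); np.save('pics/'+file+'.npy',d)
    return im,d,campose(name,st)
E
python3 - <<'E'
from h import *
for n in("top","scene"):
    im,d,cam=cap(n); P=cloud(d,cam)
    for t in ("key_grip","stand","lock_mouth","caddy","jam_jar","cup","toast_rack","side_plate"):
        r=models.masks_of(n,t)[:2]
        for x in r:
            Q=P[x['mask']&(d>0)]; 
            print(n,t,round(x['p'],2),np.array(x['point']),Q.min(0),Q.max(0),np.median(Q,0)) if len(Q) else print(n,t,x['p'],'nodepth')
            if t in('stand','caddy','key_grip','lock_mouth'):
                zt=np.percentile(Q[:,2],97); T=Q[abs(Q[:,2]-zt)<.008]
                r_=cv2.minAreaRect((T[:,:2]*1000).astype(np.float32)); print('   top z',zt,r_)
E
```

```text
top key_grip 0.59 [245.  234.6] [0.5944 0.1057 0.0796] [0.6265 0.1364 0.137 ] [0.6096 0.1173 0.1099]
   top z 0.1356917316706092 ((610.7630004882812, 120.32044982910156), (32.41158676147461, 10.982995986938477), 14.36434555053711)
top stand 0.9 [255.1 241.1] [0.5744 0.0866 0.0194] [0.646  0.1534 0.0855] [0.599  0.1142 0.0797]
   top z 0.08267942297650288 ((611.3119506835938, 120.50393676757812), (63.993011474609375, 55.8648681640625), 12.571978569030762)
top lock_mouth 0.96 [417.2 232.5] [ 0.546  -0.2787  0.0151] [ 0.7245 -0.1104  0.1168] [ 0.6203 -0.1771  0.1081]
   top z 0.11387064022180227 ((622.6155395507812, -184.06527709960938), (124.11664581298828, 115.01409149169922), 19.2735595703125)
top caddy 0.72 [418.2 229.2] [ 0.546  -0.2696  0.0146] [ 0.7247 -0.1111  0.1168] [ 0.62   -0.1773  0.1081]
   top z 0.1138898144065265 ((622.6155395507812, -184.06527709960938), (124.11664581298828, 115.01409149169922), 19.2735595703125)
top jam_jar 0.94 [122.9 247.6] [0.5451 0.2933 0.0158] [0.6285 0.3905 0.1278] [0.5754 0.3146 0.1213]
top cup 0.89 [509.  290.7] [ 0.4862 -0.3864  0.0149] [ 0.57
[... 1254 characters left out ...]
, (129.60667419433594, 116.59557342529297), 19.073162078857422)
scene jam_jar 0.98 [443.9 338.3] [0.5009 0.2471 0.0187] [0.6138 0.3642 0.1285] [0.5982 0.34   0.0969]
scene jam_jar 0.7 [349.7 266.9] [0.5948 0.1118 0.0829] [0.6273 0.1371 0.1389] [0.6147 0.1264 0.11  ]
scene cup 0.94 [254.1 165.2] [ 0.3816 -0.5358 -0.    ] [ 0.5942 -0.2524  0.1104] [ 0.5201 -0.3347  0.0875]
scene toast_rack 0.86 [228.3 282.2] [ 0.7286 -0.1548  0.0174] [0.8175 0.0247 0.1025] [ 0.7601 -0.0399  0.0295]
scene side_plate 0.41 [350.2 260.9] [0.5939 0.1118 0.083 ] [0.6273 0.1371 0.1389] [0.6138 0.1264 0.1103]
scene side_plate 0.27 [231.4 281.7] [ 0.728  -0.1721  0.0175] [0.8168 0.0247 0.1025] [ 0.772  -0.0448  0.0282]
```

```bash
python3 - <<'E'
from h import *
R=q2R(get_state()['eef_rot']); print('y heading',np.degrees(np.arctan2(R[1,1],R[0,1])))
for s in (0,180):
    print(s)
    for nm,p,a in (("key",[.6108,.1205,.24],12.6+90),("key",[.6108,.1205,.092],12.6+90),("lock",[.622,-.184,.24],19.2+90),("lock",[.622,-.184,.13],109.2),("mid",[.622,-.184,.13],60),("turned",[.622,-.184,.13],9)):
        print(nm,ctrl.ik(p,down(np.radians(a+s))))
E
```

```text
y heading 68.41239711532134
0
key [-0.0892  0.4973 -0.2373  1.4932  0.1223  1.1656  1.4437]
key [-0.0773  0.6405 -0.2578  1.6818  0.205   0.8458  1.3681]
lock [ 0.1988  0.5352  0.0879  1.4205 -0.0483  1.188   2.1984]
lock [ 0.2887  0.6252 -0.0658  1.5693  0.0474  0.9486  2.1136]
mid [ 0.1634  0.631   0.1474  1.5712 -0.1069  0.9474  1.3925]
turned [ 0.0761  0.6449  0.2991  1.5724 -0.2183  0.9573  0.6018]
180
key [-0.5101  0.5282  0.4642  1.4993 -0.2473  1.1726 -1.3552]
key [-0.4906  0.6728  0.4317  1.6877 -0.3517  0.8588 -1.2603]
lock [-0.0831  0.5961  0.6014  1.4247 -0.3442  1.2265 -0.682 ]
lock [-0.066   0.6896  0.5606  1.5745 -0.4141  0.9984 -0.617 ]
mid [-0.2419  0.8138  0.9518  1.5768 -0.7133  1.1309 -1.2161]
turned [-0.3044  0.9067  1.1503  1.5776 -0.8638  1.2392 -1.9816]
```

```bash
python3 - <<'E'
from h import *
import pickle
S={}
def look(tag,p,a):
    ctrl.movep(p,down(np.radians(a))); ctrl.pause(.15)
    st=get_state(); im,d,cam=cap('wrist',tag); S[tag]=cam; print(tag,st['time'],st['tcp_pos'])
look('k1',[.60,.1205,.25],102.6)
k=[(x['p'],x['point']) for x in models.recognise('wrist','key_grip')[:2]]; print(k)
look('l1',[.612,-.184,.23],109.2)
print([(x['p'],x['point']) for x in models.recognise('wrist','lock_mouth')[:2]])
look('l2',[.57,-.15,.25],109.2)
look('k2',[.60,.165,.25],102.6)
pickle.dump(S,open('cams.pkl','wb'))
E
```

```text
k1 3.3167 [0.5998 0.1216 0.25  ]
[(0.68, [314.6, 233.8]), (0.23, [44.1, 168.5])]
l1 4.7333 [ 0.6126 -0.1817  0.2303]
[(0.91, [312.1, 226.7])]
l2 5.325 [ 0.5703 -0.1505  0.2497]
k2 6.7333 [0.6005 0.1629 0.25  ]
```

View pics/k1.png

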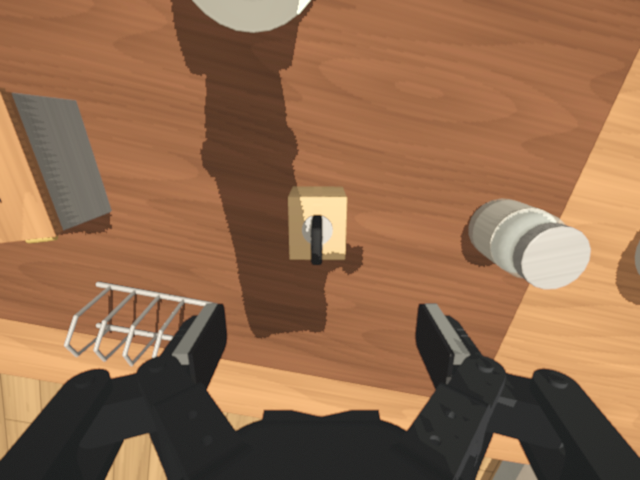

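View pics/k2.png

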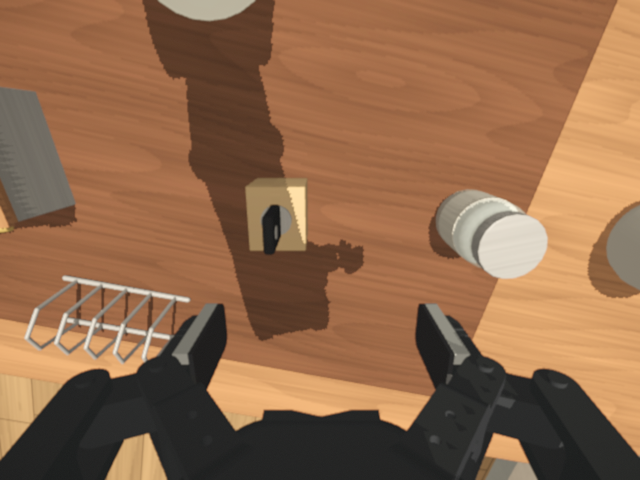

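View pics/l1.png

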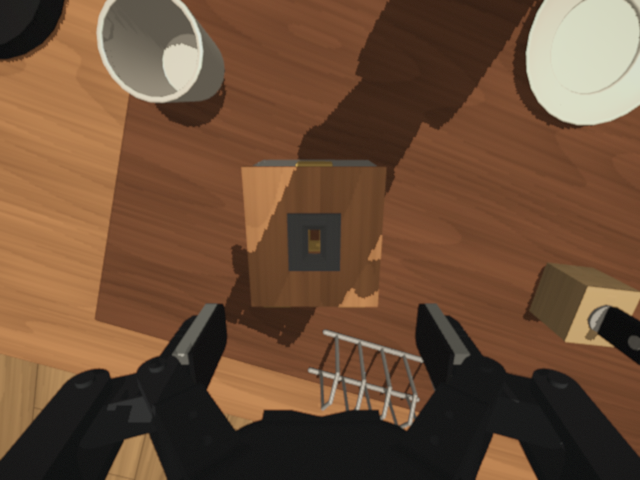

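View pics/l2.png

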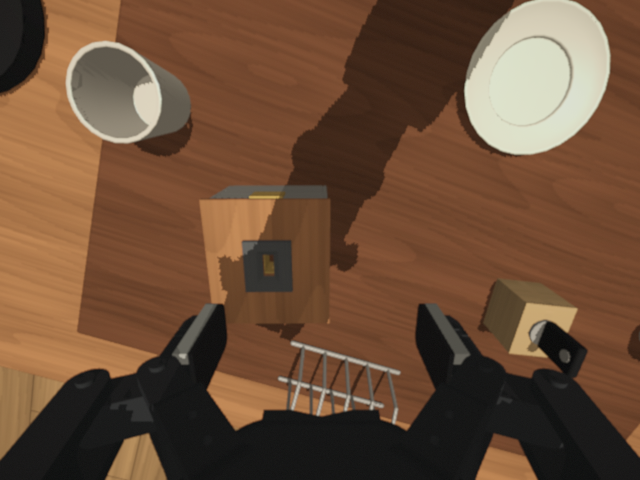

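```bash
python3 - <<'E'
from h import *
import pickle
S=pickle.load(open('cams.pkl','rb'))
# lock plate
pts=[];cams=[]
for t,win in (('l1',(275,200,355,285)),('l2',(232,230,302,300))):
    im=cv2.imread(f'pics/{t}.png').astype(int); x0,y0,x1,y1=win; g=im[y0:y1,x0:x1]
    m=((g.max(2)<90)&(g.max(2)-g.min(2)<25)).astype(np.uint8)
    m=cv2.morphologyEx(m,cv2.MORPH_CLOSE,np.ones((3,3)))
    c=max(cv2.findContours(m,0,1)[0],key=cv2.contourArea); c=cv2.convexHull(c)
    e=cv2.approxPolyDP(c,4,True)[:,0]+[x0,y0]; print(t,e.tolist())
    d=np.load(f'pics/{t}.npy'); P=cloud(d,S[t])
    hullm=np.zeros((480,640),np.uint8); cv2.fillPoly(hullm,[(c[:,0]+[x0,y0])],1)
    Q=P[hullm>0]; z=np.median(Q[:,2]); print('plate z',z)
    h3=np.array([onz(q,z,S[t])[:2] for q in c[:,0]+[x0,y0]]); r=cv2.minAreaRect((h3*1000).astype(np.float32)); print(r)
    # lid
    L=P[(abs(P[...,2]-z)<.012)&(np.hypot(P[...,0]-.622,P[...,1]+.184)<.1)]
    print('lid',cv2.minAreaRect((L[:,:2]*1000).astype(np.float32)), np.median(L[:,2]))
    mo=cv2.moments(e.astype(np.float32).reshape(-1,1,2)); pts.append([mo['m10']/mo['m00'],mo['m01']/mo['m00']]);cams.append(S[t])
    # keyway funnel: coloured px
    k=((g.max(2)-g.min(2)>25)&(hullm[y0:y1,x0:x1]>0)); 
    v,u=np.nonzero(k); print('keyway px',u.min()+x0,u.max()+x0,v.min()+y0,v.max()+y0)
print('tri',tri(pts,cams))
# key
pts=[];cams=[]
for t in('k1','k2'):
    d=np.load(f'pics/{t}.npy'); P=cloud(d,S[t])
    near=np.hypot(P[...,0]-.611,P[...,1]-.1205)<.05
    T=P[near&(P[...,2]>.095)&(P[...,2]<.15)]; zt=np.percentile(T[:,2],95); H=T[T[:,2]>zt-.003]
    print(t,'ztop',zt,len(H),cv2.minAreaRect((H[:,:2]*1000).astype(np.float32)))
    B=P[near&(abs(P[...,2]-.082)<.005)]; r=cv2.minAreaRect((B[:,:2]*1000).astype(np.float32));print(' stand',r,np.median(B[:,2]))
for t,win in(('k1',(260,160,370,300)),('k2',(225,155,325,275)),('l1',(270,195,360,290))):
    im=cv2.imread(f'pics/{t}.png'); x0,y0,x1,y1=win; g=im[y0:y1,x0:x1]; cv2.imwrite(f'pics/z_{t}.png',cv2.resize(g,None,fx=4,fy=4,interpolation=cv2.INTER_NEAREST))
a=[cv2.imread(f'pics/z_{t}.png') for t in('k1','l1')]; 
E
```

```text
l1 [[340, 214], [339, 270], [289, 270], [287, 214]]
plate z 0.11150855706198107
((621.2725830078125, -184.87599182128906), (50.05690002441406, 43.41044235229492), 19.36781120300293)
lid ((622.8370361328125, -184.48886108398438), (130.29042053222656, 114.38406372070312), 19.26825523376465) 0.10691328728251238
keyway px 287 340 213 261
l2 [[290, 241], [291, 291], [246, 291], [244, 241]]
plate z 0.11144650924141047
((621.1665649414062, -184.78436279296875), (50.562076568603516, 43.755462646484375), 19.266586303710938)
lid ((621.1005249023438, -185.45388793945312), (126.89393615722656, 114.3526611328125), 19.395164489746094) 0.10691130787505718
keyway px 243 292 240 287
tri (array([ 0.6216, -0.1847,  0.1095]), [np.float64(0.00016504983318332822), np.float64(0.00016504983318322249)])
k1 ztop 0.13360075683413858 401 ((610.5921020507812, 119.82799530029297), (32.73823165893555, 8.497359275817871), 12.151716232299805)
 stand ((610.8212890625, 119.64530944824219), (64.09986877441406, 56.16874313354492), 12.441215515136719) 0.07889660284813611
k2 ztop 0.1334876878935447 426 ((610.55517578125, 119.93702697753906), (33.90626907348633, 9.860969543457031), 12.321599006652832)
 stand ((610.7305297851562, 119.6931381225586), (63.764034271240234, 56.23273468017578), 12.218122482299805) 0.07884753346258108
```

View pics/z_l1.png

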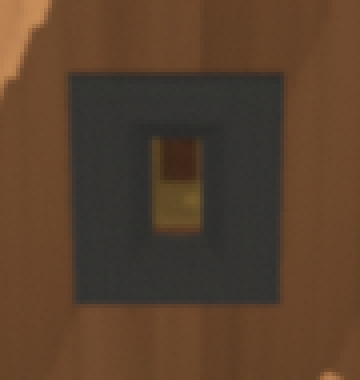

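View pics/z_k1.png

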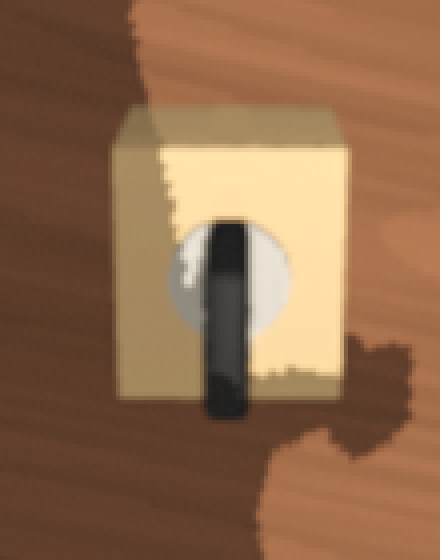

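The wrist views agree. Key centre is (0.6107, 0.1198) with yaw 12.3°, and lock centre is (0.6212, -0.1848) with yaw 19.3°. The zoomed l1 crop shows the keyway along the long side of the plate. Now I'll grasp and lift.

```bash
python3 - <<'E'
from h import *
q=down(np.radians(102.3))
ctrl.movep([.6107,.1198,.165],q); ctrl.pause(.2)
ctrl.movel([.6107,.1198,.093],max_speed=.08); ctrl.pause(.2)
s=get_state(); print(s['time'],s['tcp_pos'],s['contact_force'],s['wrist_torque'])
ctrl.close_gripper(force=100); ctrl.pause(.1)
s=get_state(); print(s['time'],s['tcp_pos'],s['contact_force'],s['wrist_torque'],s['width'])
cap('wrist','g1')
ctrl.movel([.6107,.1198,.160],max_speed=.08); ctrl.pause(.3)
s=get_state(); print(s['time'],s['tcp_pos'],s['contact_force'],s['wrist_torque'],s['width'])
cap('wrist','g2');cap('scene','g2s')
print(get_state()['time'])
E
```

```text
8.7083 [0.611  0.1199 0.0935] [ 0.2554  0.0138 -0.3682] [ 0.0054 -0.0054  0.026 ]
9.4917 [0.6108 0.1199 0.0931] [ 0.3111 -0.3511  1.0753] [ 0.0019  0.0662 -0.0398] 0.008995667990649433
10.8333 [0.6106 0.1198 0.1596] [ 0.3272  0.1146 -0.2923] [-0.0111 -0.0068  0.0472] 0.009127571433754351
10.9333
```

View pics/g2s.png

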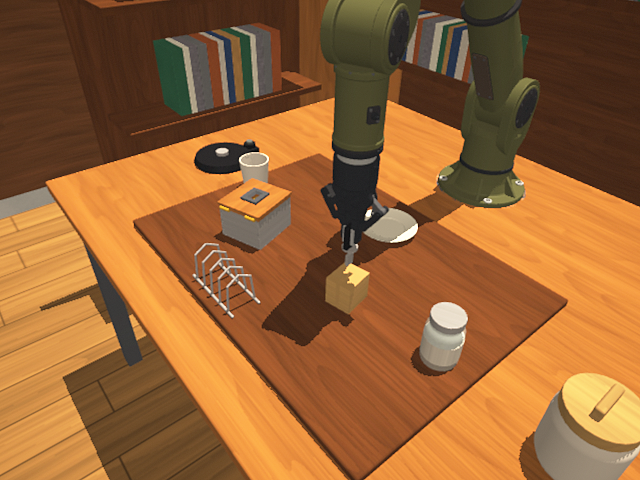

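View pics/g2.png

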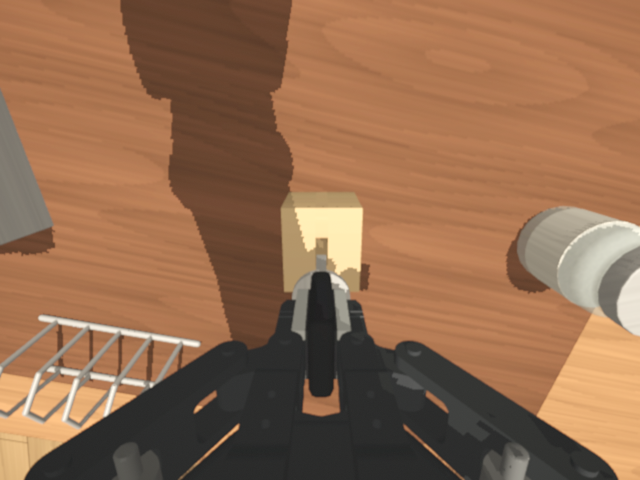

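The key is in the gripper and clear of the stand slot. The blade shows at (321,262) and the collar at (321,285). I'll check the in-hand pose by overlaying a model, which takes no robot time.

```bash
python3 - <<'E'
from h import *
st=get_state(); cam=campose('wrist',st); R=q2R(st['eef_rot']); p=st['tcp_pos']
im=cv2.imread('pics/g2.png'); big=cv2.resize(im[200:420,230:410],None,fx=4,fy=4,interpolation=cv2.INTER_CUBIC)
def P(x,y,z): # tool x,y ; z up relative key_grip
    X=p+R@np.array([x,y,0])+np.array([0,0,.0165+z]); return proj(X,cam)
def dr(pts,c,close=True):
    a=np.array([(np.array(q)-[230,200])*4+2 for q in pts]); cv2.polylines(big,[np.round(a).astype(int)],close,c,1)
t=np.linspace(0,6.28,40)
dr([P(.015*np.cos(a),.015*np.sin(a),-.025) for a in t],(0,255,0))
dr([P(.015*np.cos(a),.015*np.sin(a),-.029) for a in t],(0,255,255))
dr([P(x,y,.025) for x,y in((.017,.005),(.017,-.005),(-.017,-.005),(-.017,.005))],(0,0,255))
dr([P(x,y,-.067) for x,y in((.009,.003),(.009,-.003),(-.009,-.003),(-.009,.003))],(255,0,255))
cv2.imwrite('pics/ov.png',big[:, :]); print(big.shape)
E
python3 -c "
import cv2;a=cv2.imread('pics/ov.png');cv2.imwrite('pics/ov2.png',a[:600])"
```

```text
(880, 720, 3)
```

View pics/ov2.png

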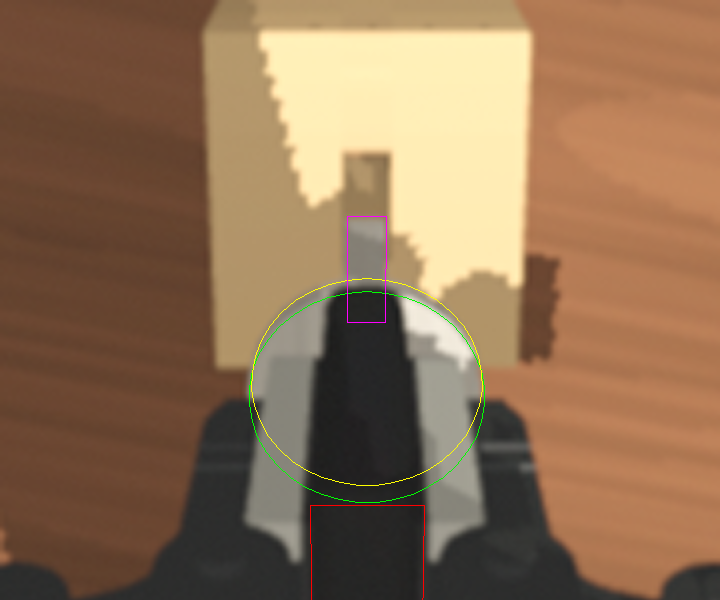

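The overlay matches the collar, blade tip and head to under 1 mm, so the key is centred and upright. Next I'll carry it over the lock and enter the funnel and fixed slot.

```bash
python3 - <<'E'
from h import *
ctrl.movel([.6107,.1198,.19],max_speed=.1)
q=down(np.radians(109.3))
ctrl.movep([.6212,-.1848,.19],q); ctrl.pause(.3)
s=get_state(); print(s['time'],s['tcp_pos'],s['contact_force'],s['wrist_torque'])
cap('wrist','i1'); cap('scene','i1s')
s=get_state(); f0=s['contact_force']
for z in (.170,.165,.160,.155,.150):
    ctrl.movel([.6212,-.1848,z],max_speed=.06); s=get_state()
    print(z,s['time'],s['tcp_pos'],s['contact_force']-f0,s['wrist_torque'])
    if np.linalg.norm(s['contact_force']-f0)>6: break
E
```

```text
12.85 [ 0.6215 -0.1836  0.1901] [-0.128   0.052  -0.6455] [ 0.0029 -0.0583 -0.0077]
0.17 13.4333 [ 0.6209 -0.1848  0.1694] [ 0.4811  1.8178 -0.2763] [ 0.0088 -0.0062  0.0068]
0.165 13.6833 [ 0.6211 -0.1848  0.1648] [0.4822 1.1706 0.9182] [-0.0123  0.0015  0.0179]
0.16 13.9333 [ 0.621  -0.1848  0.1596] [-0.1412  1.3413  0.0862] [-0.0346  0.0215  0.042 ]
0.155 14.1833 [ 0.6209 -0.1848  0.1546] [-0.2465  1.0542 -0.7159] [ 0.0314 -0.0048 -0.0127]
0.15 14.4333 [ 0.621  -0.1848  0.1496] [ 0.5589  0.1477 -0.8893] [ 0.0276  0.0191 -0.0438]
```

View pics/i1.png

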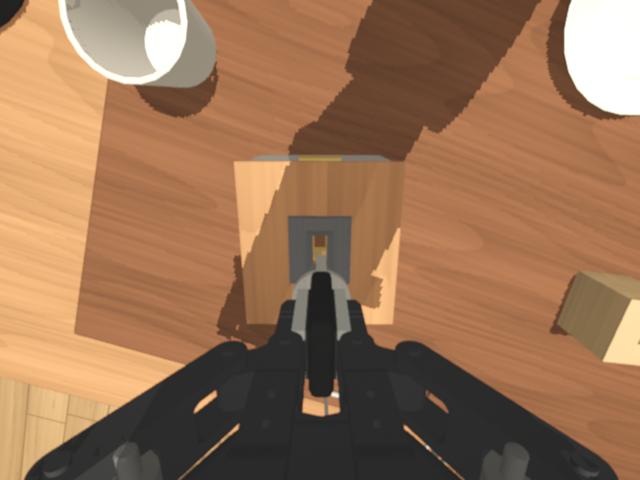

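```bash
python3 - <<'E'
from h import *
for z in (.147,.1455,.1445,.1435,.1425,.1415):
    ctrl.movel([.6212,-.1848,z],max_speed=.03); s=get_state()
    print(z,s['time'],s['tcp_pos'],s['contact_force'],s['wrist_torque'])
    if s['contact_force'][2]>4: break
E
```

```text
0.147 14.6833 [ 0.6211 -0.1848  0.1468] [-0.0067 -0.6155 -0.5044] [-0.0292 -0.004  -0.0658]
0.1455 14.9333 [ 0.6214 -0.1848  0.1457] [-0.0084  0.0794  0.8208] [-0.0253 -0.0522 -0.0155]
0.1445 15.1833 [ 0.6216 -0.185   0.1451] [-0.6878 -0.226   3.8949] [-0.1186 -0.0138 -0.0071]
0.1435 15.4333 [ 0.6217 -0.1855  0.1439] [-0.5488 -3.5686  1.2689] [-0.8511  0.1071 -0.039 ]
0.1425 15.6833 [ 0.6211 -0.1854  0.1421] [ 1.2415 -2.7928  0.8293] [-0.7532 -0.2692 -0.0236]
0.1415 15.9333 [ 0.6211 -0.1849  0.1412] [ 1.6345 -3.9448 -0.5325] [-0.8687 -0.3585 -0.0503]
```

```bash
python3 - <<'E'
from h import *
for z in (.1405,.1395,.1385,.1378,.1371,.1364,.1357):
    ctrl.movel([.6212,-.1848,z],max_speed=.03); s=get_state()
    print(z,s['time'],s['tcp_pos'],s['contact_force'],s['wrist_torque'])
    if s['contact_force'][2]>4: break
E
```

```text
0.1405 16.1833 [ 0.6212 -0.1848  0.1404] [ 1.6432 -2.1952 -0.7069] [-0.8498 -0.3327 -0.0041]
0.1395 16.4333 [ 0.6212 -0.1848  0.1395] [ 2.4944 -3.5882  0.4283] [-0.8328 -0.3711 -0.0235]
0.1385 16.6833 [ 0.6213 -0.1847  0.1385] [ 1.5547 -3.3204 -0.4171] [-0.7881 -0.358  -0.0212]
0.1378 16.9333 [ 0.6213 -0.1847  0.1379] [ 1.5376 -3.4631  1.2418] [-0.7324 -0.3901 -0.0314]
0.1371 17.1833 [ 0.6214 -0.1848  0.1374] [ 0.5866 -1.7199  5.3594] [-0.7009 -0.234  -0.0468]
```

The key got past the upper pin (the force rose to 3.9 N, then fell). It is now resting on the lower pin with about 5 N, so I'll jiggle.

```bash
cat > jig.py <<'E'
from h import *
Y0=109.3
def mv(z,dy,v=.03):
    ctrl.movel([.6212,-.1848,z],frame=down(np.radians(Y0)-dy),max_speed=v)
    s=get_state(); print('z%.4f cw%.2f t%.2f'%(z,dy,s['time']),s['tcp_pos'],s['contact_force'],s['wrist_torque']); return s
E
python3 - <<'E'
from jig import *
z=.1371
for dy in (.08,.15):
    s=mv(z,dy)
    if s['contact_force'][2]>12: break
for i in range(3):
    if s['contact_force'][2]<5: z-=.0005
    s=mv(z,.15)
    if s['tcp_pos'][2]<.1365: print('passed'); break
    
E
```

```text
z0.1371 cw0.08 t17.43 [ 0.6209 -0.1841  0.1367] [0.4207 0.015  1.1186] [-0.2259 -0.1687 -0.0501]
z0.1371 cw0.15 t17.68 [ 0.6208 -0.1843  0.1367] [ 0.3243 -0.4226 -0.1476] [-0.1666 -0.0986 -0.0197]
z0.1366 cw0.15 t17.93 [ 0.621  -0.1844  0.1364] [0.3672 0.188  1.2099] [0.0903 0.0475 0.0115]
passed
```

```bash
python3 - <<'E'
from jig import *
z=.1366
while z>.1245:
    z-=.001; s=mv(z,.12)
    if s['contact_force'][2]>5 or s['time']>22: break
E
```

```text
z0.1356 cw0.12 t18.18 [ 0.6213 -0.1842  0.1354] [ 0.3809  1.9786 -0.0732] [ 0.4379 -0.1688  0.0295]
z0.1346 cw0.12 t18.43 [ 0.6213 -0.1842  0.1345] [ 0.3118  2.7109 -0.0553] [ 0.634  -0.2007 -0.0268]
z0.1336 cw0.12 t18.68 [ 0.6212 -0.1844  0.1335] [0.1039 3.7796 0.9165] [ 0.8205 -0.1255 -0.0245]
z0.1326 cw0.12 t18.93 [ 0.6211 -0.1845  0.1324] [0.47   3.0369 0.178 ] [ 0.9325 -0.0666  0.0168]
z0.1316 cw0.12 t19.18 [ 0.6211 -0.1847  0.1314] [0.7593 3.7756 0.0645] [0.8299 0.0131 0.0183]
z0.1306 cw0.12 t19.43 [ 0.6211 -0.1848  0.1304] [0.0986 2.5611 0.539 ] [0.8118 0.0553 0.0129]
z0.1296 cw0.12 t19.68 [ 0.6211 -0.1849  0.1295] [-0.3014  2.665  -0.2654] [ 0.8215  0.0831 -0.0385]
z0.1286 cw0.12 t19.93 [ 0.6212 -0.1849  0.1285] [0.8883 3.2736 0.0697] [ 0.7365  0.0868 -0.0356]
z0.1276 cw0.12 t20.18 [ 0.6212 -0.1849  0.1275] [0.2109 2.9444 0.3881] [0.6658 0.0245 0.0004]
z0.1266 cw0.12 t20.43 [ 0.6212 -0.1848  0.1265] [-0.432   2.7254 -0.4223] [ 0.7153  0.0454 -0.043 ]
z0.1256 cw0.12 t20.68 [ 0.6213 -0.1848  0.1261] [-1.2496  3.5239  5.3892] [ 0.6718  0.3944 -0.0289]
```

```bash
python3 - <<'E'
from jig import *
s=mv(.1252,.05); s=mv(.1252,.0); ctrl.pause(.2); s=mv(.1252,.12)
if s['contact_force'][2]<8: s=mv(.1248,.12)
ctrl.pause(.15); cap('wrist','h1');cap('scene','h1s'); s=get_state(); print(s['time'],s['tcp_pos'],s['contact_force'])
a=cv2.imread('pics/h1s.png')[130:270,180:340]; cv2.imwrite('pics/h1z.png',cv2.resize(a,None,fx=4,fy=4,interpolation=cv2.INTER_CUBIC))
E
```

```text
z0.1252 cw0.05 t20.93 [ 0.6214 -0.185   0.1261] [-2.52    3.6945  8.2485] [0.7251 0.579  0.0614]
z0.1252 cw0.00 t21.18 [ 0.6213 -0.185   0.1261] [-1.2472  3.5775  8.0293] [0.6781 0.5796 0.0369]
z0.1252 cw0.12 t21.65 [ 0.6216 -0.1852  0.1261] [-1.4693  2.0064  7.0742] [ 0.5728  0.2839 -0.0351]
z0.1248 cw0.12 t21.90 [ 0.6216 -0.1852  0.1261] [-2.6234  3.019   9.4586] [ 0.6423  0.5873 -0.0625]
22.15 [ 0.6216 -0.1852  0.1261] [-1.8315  1.6781  8.9639]
```

View pics/h1z.png

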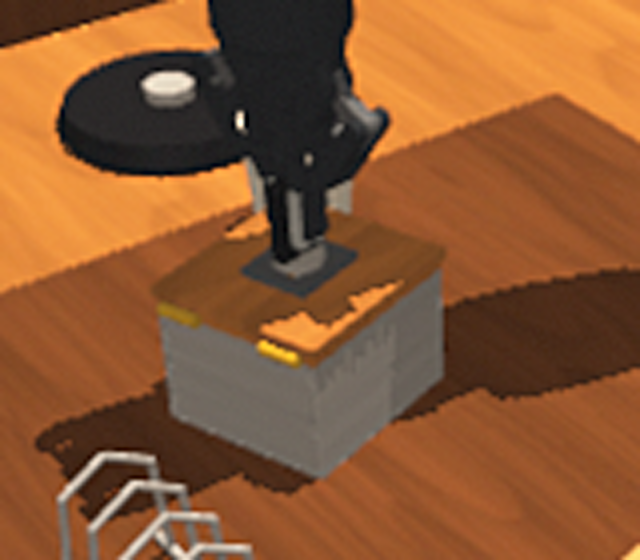

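View pics/h1.png

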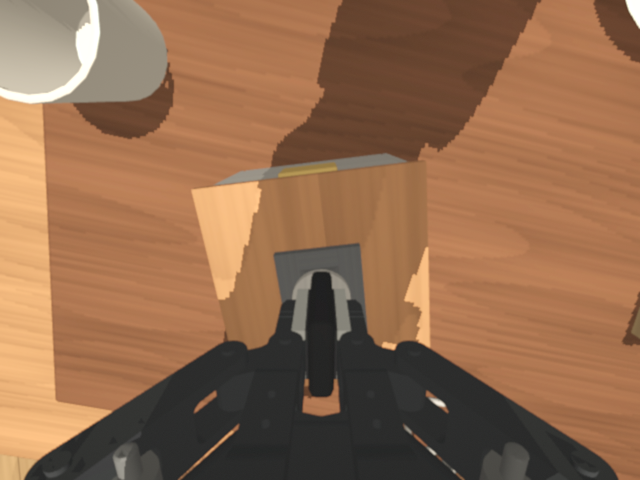

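The collar sits flat on the lock plate in both views (wrist (320,285), scene zoom (300,262)). z stays at 0.1261 as the push rises, so the key is home. Now I'll turn it clockwise.

```bash
python3 - <<'E'
from jig import *
for a in np.arange(.25,1.66,.14):
    s=mv(.1247,a,.05)
    f=s['contact_force']; 
    if f[2]>25 or np.linalg.norm(f)>30 or abs(s['wrist_torque'][2])>1: print('stop');break
R=q2R(s['eef_rot']); print('heading',np.degrees(np.arctan2(R[1,1],R[0,1])),s['width'])
cap('wrist','t1');cap('scene','t1s')
E
```

```text
z0.1247 cw0.25 t22.43 [ 0.6217 -0.1846  0.1261] [-2.1697  3.4523 10.2733] [ 0.8526  0.6016 -0.0325]
z0.1247 cw0.39 t22.73 [ 0.6217 -0.1845  0.1261] [-2.3374  3.8724 10.0431] [ 0.9368  0.5966 -0.0294]
z0.1247 cw0.53 t23.02 [ 0.6217 -0.1844  0.1261] [-2.3783  4.8133 10.355 ] [ 1.0248  0.5861 -0.0253]
z0.1247 cw0.67 t23.31 [ 0.6218 -0.1842  0.1261] [-1.4499  3.2759 10.3427] [ 1.088   0.4913 -0.0323]
z0.1247 cw0.81 t23.60 [ 0.6218 -0.1842  0.1261] [-2.1887  4.0209 10.6119] [1.1423 0.4396 0.0084]
z0.1247 cw0.95 t23.89 [ 0.6219 -0.1841  0.1261] [-2.1944  4.7988  9.8776] [ 1.1955  0.4572 -0.0599]
z0.1247 cw1.09 t24.18 [ 0.622  -0.184   0.1261] [-1.4812  4.8503 10.2516] [1.2621 0.4168 0.0723]
z0.1247 cw1.23 t24.48 [ 0.622  -0.1839  0.1261] [-1.7139  5.8486 10.183 ] [1.1885 0.3321 0.0101]
z0.1247 cw1.37 t24.77 [ 0.6221 -0.1839  0.1261] [-1.67    4.3938  9.8874] [1.2103 0.3421 0.0126]
z0.1247 cw1.51 t25.06 [ 0.6223 -0.1838  0.1261] [-0.9296  5.4961 10.3582] [1.2519 0.3243 0.0213]
z0.1247 cw1.65 t25.35 [ 0.6223 -0.1838  0.1261] [-1.4251  6.2542  9.4796] [1.2259 0.224  0.0797]
heading 14.808920845371832 0.008903555051066502
```

View pics/t1.png

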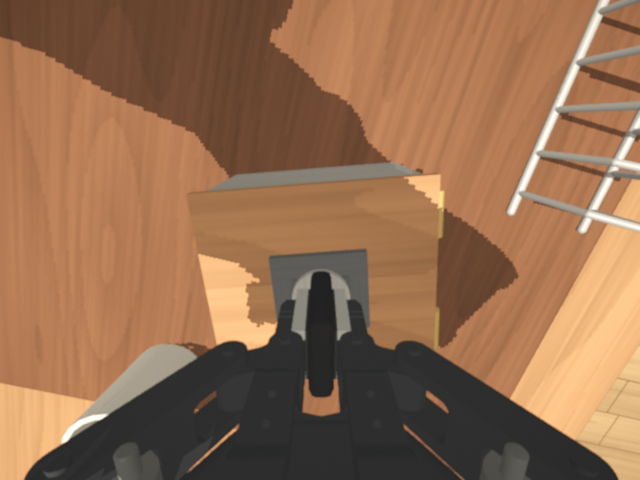

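The key turned with the gripper: heading change is 1.65 rad, the head is still aligned between the pads at (320,330), and the collar is seated. I'll hold, check once more, and hand in.

```bash
python3 - <<'E'
from h import *
ctrl.pause(.5); s=get_state(); print(s['time'],s['tcp_pos'],s['contact_force'],s['wrist_torque'],s['width'])
R=q2R(s['eef_rot']); print('heading',np.degrees(np.arctan2(R[1,1],R[0,1])),'tilt',np.degrees(np.arccos(-R[2,2])))
im,d,cam=cap('top','e1'); P=cloud(d,cam)
for t in("jam_jar","cup","toast_rack","side_plate"):
    for x in models.masks_of('top',t)[:1]:
        Q=P[x['mask']&(d>0)]; print(t,x['p'],x['point'],np.median(Q,0))
E
```

```text
25.95 [ 0.6223 -0.1838  0.1261] [-2.0208  4.7799  9.5428] [1.3029 0.2031 0.1265] 0.008805359669141786
heading 14.840278221150953 tilt 0.15049152297867516
jam_jar 0.96 [127.3, 250.0] [0.5753 0.3147 0.1209]
toast_rack 0.82 [342.6, 150.3] [ 0.771  -0.0473  0.0245]
side_plate 0.64 [309.8, 366.3] [0.3796 0.0068 0.0285]
```

View pics/e1.png

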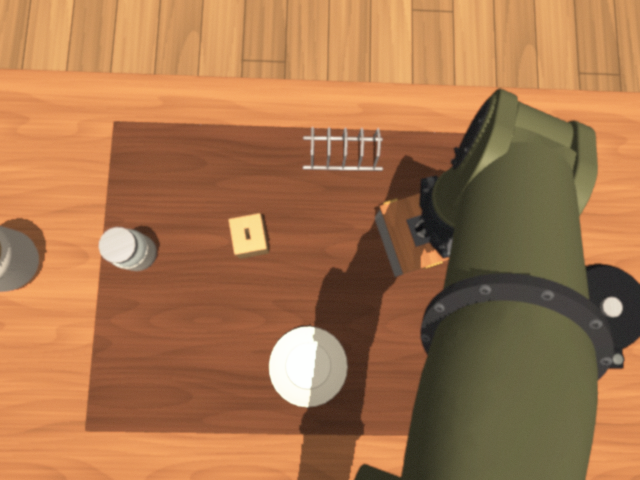

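The jar, rack and plate sit at the same pixels as at the start. The cup is hidden under the arm from above, so I'll check the stored scene picture before handing in.

View pics/t1s.png

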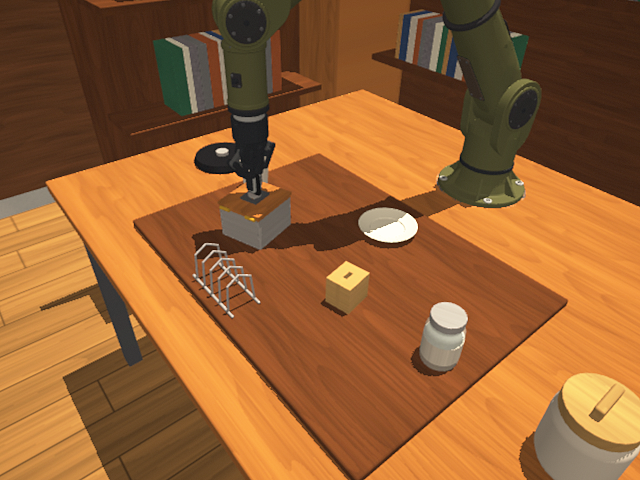

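The cup is visible behind the gripper at (255,165), upright and in its original place. Everything else is unchanged, so I'm handing in.

```bash
python3 - <<'E'
from h import *
ticket.close_job()
E
```

```text
the job is handed in; nothing more can be done
```

I took the key from its stand, put it into the caddy lock and pushed it fully home. I then turned it a quarter turn clockwise and handed the job in still gripping it.

- **Pins:** The first pin gave way at about 4 N without a jiggle. The second needed a clockwise twist of 0.08–0.15 rad. The highest vertical force I read on the pins was 5.4 N, well under the 25 N limit.
- **Home:** The collar sat on the lock plate, and the height stayed at 0.1261 m while the push rose to about 10 N.
- **Turned:** The gripper turned 1.65 rad, so the plug should be at about 1.49 rad. That is the turn minus the 0.16 rad play; I had no direct reading of the plug.
- **Holding:** At about 26 s the gripper was still closed on the key with its 100 N grip setting, tilted 0.15° and pressing down with about 9.5 N. A sideways force of about 5 N and a moment of about 1.3 Nm remained.
- **Bystanders:** The jar, toast rack and side plate had not moved. The cup was hidden from the top camera and was only seen partly, upright in its place, in the scene picture.
- **Disagreement:** The cameras put the lock plate at 0.110–0.115 m. Collar contact came about 1 mm higher than I expected from where the key met the first pin.

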